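# Refill the socket block and draw the spinner handle

## Task

Get the socket block ready for the next job: stand the narrower loose socket in pocket 1 (one dot) first, then the wider loose socket in pocket 2 (two dots), each fully down and let go. Then draw the spinner handle out of the block, lean it over to about 45 degrees with its handle still the upper end, and finish while holding it there, still and touching nothing else, with its shaft tip at least 10 cm above the top of the riser. Leave the socket in pocket 3 and the other things where they are.

Things in the scene. Friction and masses are not known exactly. Their poses are not given: they have to be found in the camera images.
- riser: L-shaped closed wooden bench riser fixed on the table, flat top 125 mm above the table; main part 175 mm deep (x) by 405 mm (y), wing 150 mm wide running back at its right end. Origin at table height under the middle of the main part. All loose task parts and the block stand on its top
- tool_block: pale wooden block fixed on the riser, 76 mm (x) by 220 mm (y), 44 mm high, z up, origin at its underside centre. In a row along y at x = +8 mm: round pockets 1, 2, 3 at y = -85, -37, +11 mm, each 28 mm deep with floor 16 mm above the riser, and the spinner's 12 mm through hole at y = +80 mm. Dark dots on top on the -x side number the pockets
- pocket_1 (a point): centre of the floor of pocket 1 (one dot, 27 mm bore, at the end away from the spinner), 28 mm below the block's top, 141 mm above the table
- pocket_2 (a point): centre of the floor of pocket 2 (two dots, 33 mm bore, the middle one), 28 mm below the block's top, 141 mm above the table
- narrow_socket: narrower loose deep socket: plain steel cylinder 24 mm in diameter, 65 mm high, 0.11 kg; z along its axis, origin at its underside centre. Stands upright on the riser, on its right-hand part; the two loose sockets may stand either way round
- wide_socket: wider loose deep socket: plain steel cylinder 30 mm in diameter, 65 mm high, 0.16 kg; z along its axis, origin at its underside centre. Stands upright on the riser, on its right-hand part; the two loose sockets may stand either way round
- stored_socket: bystander: third steel socket, 34 mm in diameter, 65 mm high, already standing in pocket 3 (three dots, 37 mm bore), 37 mm of it showing; origin at its underside centre
- spinner: spinner handle of the set, 128 mm long, about 0.09 kg: steel shaft 10 mm thick, 40 mm long, below a black ribbed handle 27 mm thick, 88 mm long. Origin at the tip of the shaft, z along it from shaft to handle (up at the start). It stands shaft down in the block's end hole, the handle resting on the block: handle from 169 to 257 mm above the table
- butt (a point): butt end of the spinner's handle, on its axis, 128 mm from the shaft tip
- fold_rule: bystander: folded wooden rule, 17 x 155 mm, 18 mm high, lying on the wing of the riser along its inner edge; origin at its underside centre
- pencil: bystander: pencil 142 mm long, 7 mm thick, lying on the riser between the places of the two loose sockets; origin under its middle
- padlock: bystander: brass padlock 70 x 40 mm, 16 mm high, lying at the far end of the riser's wing; origin at its underside centre
- tool_chest: wooden tool chest behind the riser, fixed; its lid stands open close behind the main part of the riser, lid top about 275 mm above the table
- parts_drawers: steel drawer cabinet behind to the left, fixed, 215 mm high
Not all that is in view belongs to the job. Leave any green look-alike of the spinner alone.

How it is judged:
On the way, in this order (a step that is already met when the one before it is completed fails the run):
1. the narrower socket stands fully down in pocket 1, let go (horizontal distance between narrow_socket and pocket_1 below 0.005 m and z of narrow_socket in the frame of tool_block below 0.021 m and angle between narrow_socket's own z axis and vertical below 0.12 rad and contact force between narrow_socket and the fingers below 0.1 N), for 0.2 s.
2. the wider socket stands fully down in pocket 2, let go, the narrower still in pocket 1 (horizontal distance between narrow_socket and pocket_1 below 0.005 m and z of each of narrow_socket, wide_socket in the frame of tool_block below 0.021 m and angle between each of narrow_socket, wide_socket's own z axis and vertical below 0.12 rad and horizontal distance between wide_socket and pocket_2 below 0.005 m and contact force between wide_socket and the fingers below 0.1 N), for 0.2 s.
3. the spinner handle is drawn clear out of the block by the fingers (horizontal distance between narrow_socket and pocket_1 below 0.005 m and z of each of narrow_socket, wide_socket in the frame of tool_block below 0.021 m and angle between each of narrow_socket, wide_socket's own z axis and vertical below 0.12 rad and horizontal distance between wide_socket and pocket_2 below 0.005 m and height (world z) of spinner above 0.18 m and contact force between spinner and the fingers above 1 N), for 0.1 s.
At the end, for the whole second after the job is handed in: Narrow socket in pocket 1, wide in pocket 2: each within 5 mm of the pocket's centre and floor, within 7 degrees of upright. Spinner still, carried by the fingers alone, leaning 32 to 58 degrees from vertical, handle up, shaft tip over 90 mm above the riser's top (horizontal distance between narrow_socket and pocket_1 below 0.005 m and z of each of narrow_socket, wide_socket in the frame of tool_block below 0.021 m and angle between each of narrow_socket, wide_socket's own z axis and vertical below 0.12 rad and horizontal distance between wide_socket and pocket_2 below 0.005 m and height (world z) of spinner above 0.215 m and angle between spinner's own z axis and vertical between 0.56 and 1.01 rad and contact force between spinner and the fingers above 2 N and linear speed of spinner below 0.03 m/s and angular speed of spinner below 0.2 rad/s and contact force between spinner and tool_block below 0.1 N and contact force between spinner and riser below 0.1 N and contact force between spinner and tool_chest below 0.1 N and contact force between spinner and parts_drawers below 0.1 N and contact force between spinner and narrow_socket below 0.1 N and contact force between spinner and wide_socket below 0.1 N and contact force between spinner and stored_socket below 0.1 N and contact force between spinner and fold_rule below 0.1 N and contact force between spinner and pencil below 0.1 N and contact force between spinner and padlock below 0.1 N); the arm keeps its last pose, push and grip.
It fails at once if the socket in pocket 3 is moved more than 15 mm (distance of stored_socket from where it was at the start of the episode above 0.015 m).
It fails at once if a bystander (rule, pencil or padlock) is moved more than 30 mm (distance of any of fold_rule, pencil, padlock from where it was at the start of the episode above 0.03 m).
It also fails if it takes over 61 s, if anything falls off the work surface, if the arm or the gripper's body presses on something with over 40 N, if the wrist force passes 120 N, or if a joint passes its speed limit or range.

## Robot

A 6-joint arm with a two-finger parallel gripper is mounted at the origin on a cart in front of the work surface, level with it; the furniture and walls round the work are solid. World frame = base frame: x ahead of the robot, y to its left, z up, the work surface at z = 0. Lengths are in m, angles in rad, forces in N, time in s.
With the tool pointing down it reaches from about 0.275 to 0.75 m from the base axis. Payload 10.2 kg.
Tool frame: the origin (TCP) lies on the centre line of the jaws, within the pads' length; the fingertips stand 11 mm ahead of it and the grasp point (between the pads) lies 8 mm behind it; z points along the fingers, y is the line along which they close (so a half turn about z gives the same grasp; the last joint's range is limited). The gripper opens to 85 mm and grips with 20 to 120 N. Pads are 22 mm wide; open, the fingers measure 114 mm over their backs; the gripper's body (76 mm by 85 mm) begins 54 mm behind the grasp point. The pads swing forward as they close: fully open they stand 13 mm farther back than shut.
Start: joints at [1.124, 0.313, 1.498, -0, 1.331, -0.223], TCP at [0.117, 0.512, 0.242] pointing down, gripper open.
Joint ranges: [-2.94, 2.94], [-0.97, 2.17], [0.19, 2.56], [-1.23, 4.37], [0.02, 3.11], [-2.88, 2.88]. Speed limits (rad/s): [2.39, 2.39, 3.01, 3.14, 3.14, 3.14].

## Interface

Orientations are given as a 3x3 rotation matrix whose columns are the frame's x, y, z axes.
In Python, from rig import robot, imaging, ticket gives the robot as it stands.
- The arm moves only by the tool send_rows, never from a script. Its argument "rows" is a list that holds one entry, the list of rows, each a list of 7 numbers: the turn, a rotation vector about the world's x, y, z in degrees, then the shift along the world's x, y, z in cm, then the opening, from -1 (shut) to 1 (fully open), so that 0 is half open. In form: [[[wx, wy, wz, tx, ty, tz, grip], ...]]. A call has 1 to 5 rows; each row shifts and turns the commanded pose from where the row before left it; what a row does not reach is not made up. A row lasts 1/8 s, in which the tool goes at most 62.5 mm and 10.7 degrees, less where a joint would pass 70% of its speed; a pose out of reach is approached as far as the arm can. A call with a gripper value outside its range is refused whole. The fingers move at their own pace and stop on an object; "newtons" is the grip in N (left out, the last holds). Time passes only in rows, so rows that do not move let the fingers close. It gives the time, the measured TCP pose, the force, the opening and the grip force at its end, in the units of the state.
- robot.get_obs(): the state, without advancing time (a new reading comes with each control period).
- imaging.grab_frame(name): name is "scene" or "top"; returns a dict with "pixels" (384x512x3 uint8, red, green, blue), "mtx" (3x3 intrinsics, pixels), "k1" (the pictures are not rectified: a ray, as slopes to the right and down, at radius r is drawn at 1 + k1 r^2 times it, then the intrinsics apply), "position" and "rotation" of the camera in the world. Camera axes: x right, y down, z forward; pixel columns grow to the right and rows downward; lengths in m; the calibration is good to about 2 mm. A picture is of the moment at which its call begins. There is no depth.
- ticket.finish_job(): hands the job in; it is judged then, once.
The state is a dict: "time": time; "joint_positions": joint angles; "qvel": joint speeds; "effort": joint torques, N m; "tcp_pos": TCP position; "orientation": TCP orientation; "ft_force": force on the tool from outside, world axes, zero at the start; "ft_torque": the same for the moment, N m; "gripper_width": finger opening in m; "finger_force": force on a finger pad.
Only numpy, scipy, OpenCV 4.12 (cv2) and the standard library are available. Lean on these libraries where they do the work, as an engineer would, in place of code of your own. Each camera call takes 0.05 s, during which the arm holds its last target. There are 200 camera calls.

## Working session

There is one attempt and no reset: what is moved stays moved. The work goes in short steps, Python scripts to look and compute and a tool call to move; the robot and the scene stay as the last step left them, time stands still between calls to the robot, and variables do not carry over. Pictures are saved under pics/ and viewed, at most 10 in all, crops included, and the job is handed in when it is done.

Besides the shell and the picture viewer there is one more tool, called after "Emit:" as name(argument=value, ...) on one line, values as JSON. send_rows: Moves the arm, as the interface text tells. Its arguments: {"type":"object","properties":{"rows":{"type":"array"},"newtons":{"type":"number"}},"required":["rows"]}

```bash
mkdir -p pics; cat > h.py <<'E'
import numpy as np, cv2
from rig import robot, imaging, ticket
def grab(n,f):
    d=imaging.grab_frame(n); cv2.imwrite(f,d["pixels"][:,:,::-1]); np.save(f+'.npy',{k:d[k] for k in d},allow_pickle=True); return d
def load(f): return np.load(f+'.npy',allow_pickle=True).item()
def ray(d,u,v):
    K=np.array(d["mtx"]); p=np.array([(u-K[0,2])/K[0,0],(v-K[1,2])/K[1,1]]); s=p.copy()
    for _ in range(30): s=p/(1+d["k1"]*(s@s))
    r=np.array(d["rotation"])@np.array([s[0],s[1],1]); return np.array(d["position"]),r
def at(d,u,v,z):
    o,r=ray(d,u,v); return o+r*(z-o[2])/r[2]
def proj(d,P):
    K=np.array(d["mtx"]); c=np.array(d["rotation"]).T@(np.array(P)-np.array(d["position"])); s=c[:2]/c[2]; s=s*(1+d["k1"]*(s@s))
    return np.array([K[0,0]*s[0]+K[0,2],K[1,1]*s[1]+K[1,2]])
E
python3 - <<'E'
from h import *
for n in("scene","top"):
    d=grab(n,f"pics/{n}0.png"); print(n,d["position"],np.round(d["rotation"],3).tolist(),d["mtx"],d["k1"])
a=cv2.imread("pics/scene0.png");b=cv2.imread("pics/top0.png")
E
```

```text
scene [ 0.57656082 -0.65904054  0.78073674] [[1.0, -0.01, 0.005], [-0.011, -0.702, 0.712], [-0.003, -0.712, -0.702]] [[351.82180318   0.         257.04712242]
 [  0.         351.82180318 191.87063999]
 [  0.           0.           1.        ]] -0.029644231609146462
top [ 0.09757724 -0.06581816  1.58657141] [[0.018, -0.947, 0.32], [-1.0, -0.017, 0.004], [0.001, -0.32, -0.948]] [[467.06132051   0.         254.97309053]
 [  0.         467.06132051 187.39978184]
 [  0.           0.           1.        ]] 0.04897572433949432
```

View pics/scene0.png

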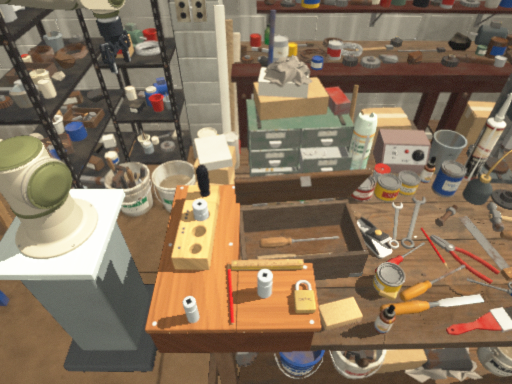

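View pics/top0.png

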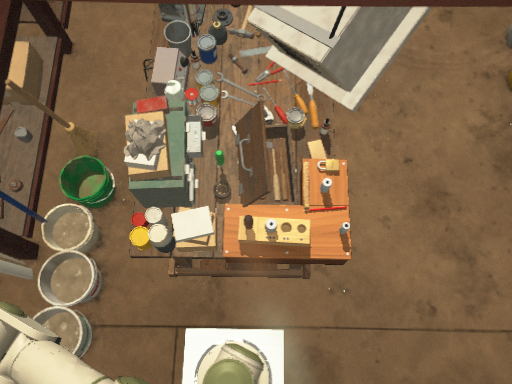

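The scene view shows the block at (200,235), with the black spinner at (203,180) and the stored socket at (200,208). The loose sockets are at (191,309) and (265,283), with the pencil between them. In the top view the spinner is at (249,222) and the sockets are at (326,184) and (346,230). The green look-alike is at (219,157). I'll enlarge both views.

```bash
python3 - <<'E'
import cv2
a=cv2.imread("pics/scene0.png")[150:350,140:340];b=cv2.imread("pics/top0.png")[150:270,215:360]
cv2.imwrite("pics/s1.png",cv2.resize(a,(600,600),interpolation=cv2.INTER_CUBIC))
cv2.imwrite("pics/t1.png",cv2.resize(b,None,fx=5,fy=5,interpolation=cv2.INTER_CUBIC))
E
```

```text
(no output)
```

View pics/s1.png

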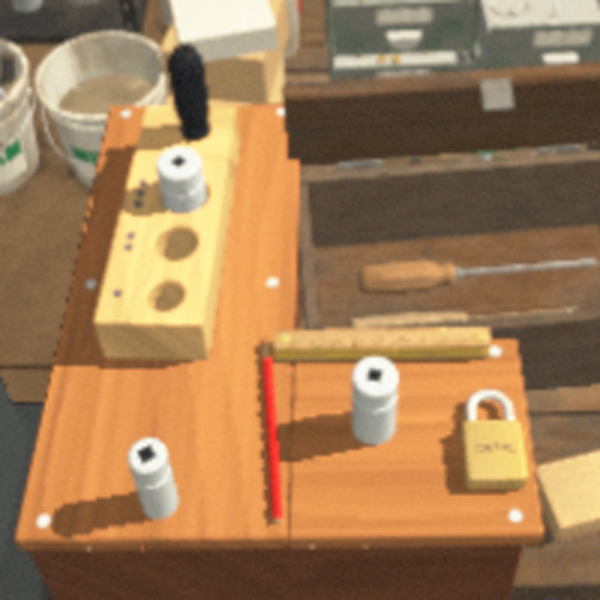

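View pics/t1.png

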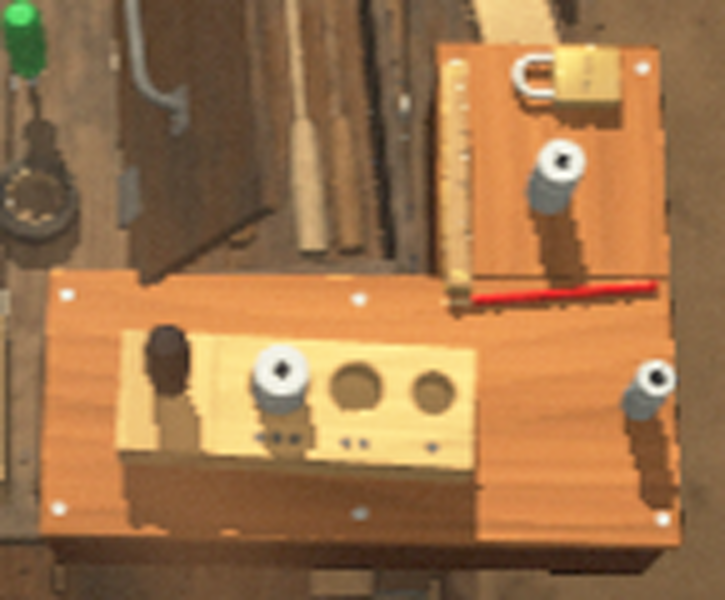

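The wing socket at s1 (375,373) is wider, about 45 px against about 40 px for the nearer one at s1 (149,450). So the narrow socket is the one at the front right, and the one on the wing is wide. Next I measure positions.

```bash
python3 - <<'E'
from h import *
S=load("pics/scene0.png");T=load("pics/top0.png")
su=lambda x,y:((x+.5)/3-.5+140,(y+.5)/3-.5+150)
tu=lambda x,y:((x+.5)/5-.5+215,(y+.5)/5-.5+150)
pts={"narrow":(.19,(149,450),(657,377)),"wide":(.19,(375,373),(563,160)),"p1":(.169,(168,295),(434,391)),"p2":(.169,(180,243),(356,385)),
"stored":(.206,(179,162),(281,371)),"butt":(.257,(186,50),(167,338)),
"narrowbase":(.125,(161,509),None),"widebase":(.125,(375,434),None),"pencilA":(.13,(268,357),(475,299)),"pencilB":(.13,(277,518),(655,288))}
pts["rule"]=(.143,(277,345),(458,290));pts["padl"]=(.141,(466,425),(555,75))
for i,(x,y) in enumerate([(121,332),(476,350),(473,469),(118,452)]): pts["c%d"%i]=(.169,None,(x,y))
for i,(x,y) in enumerate([(142,150),(228,148),(205,333),(98,325)]): pts["cs%d"%i]=(.169,(x,y),None)
for i,(x,y) in enumerate([(52,272),(680,545),(42,535),(658,45),(437,275)]): pts["r%d"%i]=(.125,None,(x,y))
for n,(z,s,t) in pts.items():
    A=at(S,*su(*s),z) if s else None; B=at(T,*tu(*t),z) if t else None
    tri=None
    if s and t:
        (o1,r1),(o2,r2)=ray(S,*su(*s)),ray(T,*tu(*t)); r1/=np.linalg.norm(r1);r2/=np.linalg.norm(r2)
        M1=np.eye(3)-np.outer(r1,r1);M2=np.eye(3)-np.outer(r2,r2); tri=np.linalg.solve(M1+M2,M1@o1+M2@o2)
    print(n,*(None if q is None else np.round(q*1000,1).tolist() for q in (A,B,tri)))
o=robot.get_obs(); print(np.round(o["orientation"],3).tolist(),o["tcp_pos"],o["gripper_width"])
E
```

```text
narrow [454.0, -339.2, 190.0] [451.9, -340.6, 190.0] [453.0, -340.0, 190.1]
wide [593.3, -286.4, 190.0] [592.1, -287.7, 190.0] [592.6, -287.3, 190.8]
p1 [448.2, -207.3, 169.0] [445.7, -206.0, 169.0] [447.0, -205.9, 166.4]
p2 [451.8, -159.9, 169.0] [448.6, -157.5, 169.0] [450.3, -157.4, 165.3]
stored [450.4, -111.9, 206.0] [447.3, -109.6, 206.0] [448.9, -109.4, 202.7]
butt [454.3, -42.4, 257.0] [453.2, -40.8, 257.0] [453.8, -40.7, 255.4]
narrowbase [453.5, -346.0, 125.0] None None
widebase [593.9, -293.6, 125.0] None None
pencilA [518.3, -234.3, 130.0] [516.8, -237.3, 130.0] [517.4, -236.5, 132.2]
pencilB [529.5, -355.1, 130.0] [526.4, -353.9, 130.0] [528.4, -354.1, 126.5]
rule [525.4, -232.9, 143.0] [518.9, -225.0, 143.0] [523.5, -225.8, 131.4]
padl [654.8, -296.7, 141.0] [669.1, -292.1, 141.0] [661.3, -293.9, 142.5]
c0 None [480.1, -10.2, 169.0] None
c1 None [472.5, -232.6, 169.0] None
c2 None [397.0, -229.2, 169.0] None
c3 None [403.6, -10.6, 169.0] None
cs0 [410.8, -62.9, 169.0] None None
cs1 [480.3, -61.6, 169.0] None None
cs2 [477.4, -239.9, 169.0] None None
cs3 [402.2, -232.5, 169.0] None None
r0 None [531.6, 37.7, 125.0] None
r1 None [360.5, -362.7, 125.0] None
r2 None [359.3, 37.3, 125.0] None
r3 None [698.3, -364.4, 125.0] None
r4 None [534.1, -213.5, 125.0] None
[[-0.975, 0.222, -0.0], [0.222, 0.975, -0.001], [0.0, -0.001, -1.0]] [0.11645997 0.51171417 0.2418316 ] 0.08536236099792453
```

Emit:
send_rows(rows=[[[0,0,-9.9,4,-2,2.5,1],[0,0,-9.9,4,-2,2.5,1],[0,0,-9.9,4,-2,2.5,1],[0,0,-9.9,4,-2,2.5,1],[0,0,-9.9,4,-2,2.5,1]]], newtons=40)

```text
time: 0.72
tcp_pos: [0.3176, 0.411, 0.3679]
orientation: [[-0.459, 0.888, -0.0], [0.888, 0.459, -0.0], [-0.0, -0.001, -1.0]]
ft_force: [-0.1, 0.9, 0.0]
gripper_width: 0.0853
finger_force: 0.0
```

Emit:
send_rows(rows=[[[0,0,-9.9,1,-6,0,1],[0,0,-9.9,1,-6,0,1],[0,0,-9.9,1,-6,0,1],[0,0,0,1,-6,0,1],[0,0,0,1,-6,0,1]]])

```text
time: 1.35
tcp_pos: [0.3663, 0.1101, 0.3672]
orientation: [[0.035, 0.999, 0.0], [0.999, -0.035, -0.0], [-0.0, 0.0, -1.0]]
ft_force: [1.5, 0.1, 0.2]
gripper_width: 0.0856
finger_force: 0.0
```

Emit:
send_rows(rows=[[[0,0,0,0.8,-6,0,1],[0,0,0,0.8,-6,0,1],[0,0,0,0.8,-6,0,1],[0,0,0,0.8,-6,0,1],[0,0,0,0.8,-6,0,1]]])

```text
time: 1.98
tcp_pos: [0.4063, -0.1901, 0.3672]
orientation: [[0.036, 0.999, 0.0], [0.999, -0.036, 0.0], [0.0, 0.0, -1.0]]
ft_force: [0.8, 0.9, 0.7]
gripper_width: 0.0855
finger_force: 0.0
```

```bash
python3 - <<'E'
from h import *
o=robot.get_obs(); print(o["time"],np.round(o["orientation"],3).tolist(),o["tcp_pos"],o["joint_positions"],o["ft_force"])
E
```

```text
1.975 [[0.036, 0.999, 0.0], [0.999, -0.036, 0.0], [0.0, 0.0, -1.0]] [ 0.40628317 -0.19013891  0.36717304] [-7.00081881e-01  7.93186721e-02  1.46219987e+00  1.80274020e-04
  1.60017217e+00 -6.64348575e-01] [0.83522526 0.9116936  0.7372519 ]
```

Emit:
send_rows(rows=[[[0,0,0,1.6,-5,0,1],[0,0,0,1.6,-5,0,1],[0,0,0,1.47,-5,-4,1],[0,0,0,0,0,-5,1],[0,0,0,0,0,-3,0.5]]])

```text
time: 2.6
tcp_pos: [0.4519, -0.3355, 0.246]
orientation: [[0.036, 0.999, -0.003], [0.999, -0.036, 0.003], [0.003, -0.003, -1.0]]
ft_force: [0.7, 0.1, -0.3]
gripper_width: 0.0694
finger_force: 0.0
```

Emit:
send_rows(rows=[[[0,0,0,0,0,-4,0.5],[0,0,0,0,0,-3,0.5],[0,0,0,0,0,-0.7,0.5]]])

```text
time: 2.98
tcp_pos: [0.4519, -0.335, 0.1704]
orientation: [[0.035, 0.999, -0.003], [0.999, -0.035, 0.003], [0.003, -0.003, -1.0]]
ft_force: [0.3, -0.4, 0.7]
gripper_width: 0.0642
finger_force: 0.0
```

```bash
python3 - <<'E'
from h import *
import cv2
S=grab("scene","pics/s2.png");T=grab("top","pics/t2.png")
a=cv2.resize(S["pixels"][250:350,150:270,::-1],None,fx=4,fy=4,interpolation=cv2.INTER_CUBIC)
b=cv2.resize(T["pixels"][180:280,280:360,::-1],None,fx=4,fy=4,interpolation=cv2.INTER_CUBIC)
cv2.imwrite("pics/c2.png",np.hstack([a,b]))
E
```

```text
(no output)
```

View pics/c2.png

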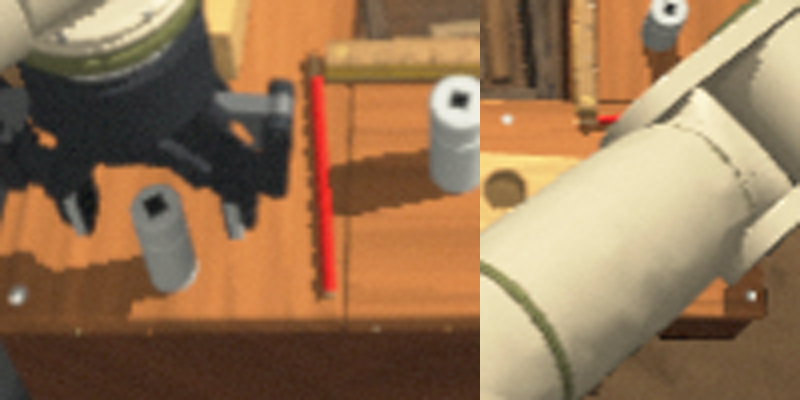

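The crop shows the open fingers straddling the narrow socket, with tips near (85,230) and (237,235) and the socket between them at (157,205). The tool is 5 mm short in y because one row was clipped. I'll correct that and close.

Emit:
send_rows(rows=[[[0.15,0.15,0,0.1,-0.5,0,0],[0,0,0,0,0,0,-1],[0,0,0,0,0,0,-1],[0,0,0,0,0,0,-1],[0,0,0,0,0,0,-1]]])

```text
time: 3.7
tcp_pos: [0.4537, -0.3411, 0.1731]
orientation: [[0.035, 0.999, -0.002], [0.999, -0.035, 0.001], [0.001, -0.002, -1.0]]
ft_force: [-1.0, -0.3, 5.9]
gripper_width: 0.0231
finger_force: 39.1
```

Emit:
send_rows(rows=[[[0,0,0,0,0,0,-1],[0,0,0,0,0,0,-1]]])

```text
time: 3.95
tcp_pos: [0.4538, -0.3411, 0.1731]
orientation: [[0.035, 0.999, -0.001], [0.999, -0.035, 0.001], [0.001, -0.002, -1.0]]
ft_force: [-1.7, -0.6, 5.7]
gripper_width: 0.0227
finger_force: 39.1
```

Emit:
send_rows(rows=[[[0,0,0,0,0,3,-1],[0,0,0,0,0,4,-1],[0,0,0,-0.3,4.5,0,-1],[0,0,0,-0.3,4.5,0,-1],[0,0,0,-0.06,4.48,0,-1]]])

```text
time: 4.58
tcp_pos: [0.4464, -0.2042, 0.2419]
orientation: [[0.036, 0.999, -0.003], [0.999, -0.036, 0.003], [0.003, -0.003, -1.0]]
ft_force: [0.1, 0.2, -1.2]
gripper_width: 0.023
finger_force: 39.3
```

Emit:
send_rows(rows=[[[0,0,0,0,0,0,-1],[0,0,0,0,0,0,-1]]])

```text
time: 4.82
tcp_pos: [0.4469, -0.2062, 0.2421]
orientation: [[0.035, 0.999, -0.003], [0.999, -0.035, 0.003], [0.002, -0.003, -1.0]]
ft_force: [-0.9, -0.4, -1.5]
gripper_width: 0.023
finger_force: 39.3
```

```bash
python3 - <<'E'
from h import *
S=grab("scene","pics/s3.png");T=grab("top","pics/t3.png")
a=cv2.resize(S["pixels"][190:265,160:240,::-1],None,fx=8,fy=8,interpolation=cv2.INTER_CUBIC)
cv2.imwrite("pics/c3.png",a)
o=robot.get_obs();p=o["tcp_pos"];print(p)
for dz in(.017,-.048):print((proj(S,p+[0,0,dz])-[160,190]+.5)*8-.5)
print((proj(S,[.4472,-.2063,.169])-[160,190]+.5)*8-.5)
E
```

```text
[ 0.44686974 -0.20665944  0.24197603]
[237.27044553 244.77947175]
[271.9600608  408.04984982]
[285.57586549 464.36330936]
```

View pics/c3.png

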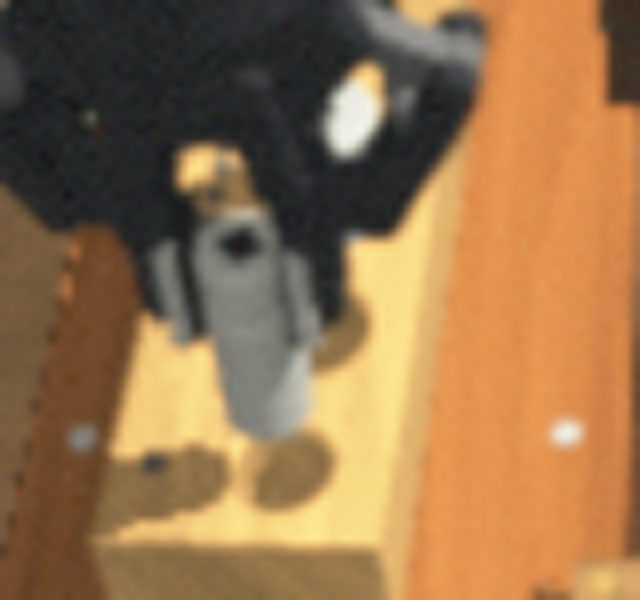

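The held socket sits where predicted, with its top at (238,240) and bottom near (270,412). The pocket 1 rim is near (291,471), slightly off my estimate. I'll refine the rims with a contrast fit.

```bash
cat > rim.py <<'E'
from h import *
from scipy.optimize import minimize
th=np.linspace(0,2*np.pi,48,endpoint=False)
def disc(d,x,y,z,r):
    return np.array([proj(d,[x+r*np.cos(t),y+r*np.sin(t),z]) for t in th])
def edge(d,g,x,y,z,R):
    f=lambda r:cv2.remap(g,*[disc(d,x,y,z,r)[:,i].astype(np.float32).reshape(-1,1) for i in(0,1)],cv2.INTER_LINEAR).ravel()
    return f(R+.002)-f(R-.002)
def fit(d,x0,y0,z,R):
    g=d["pixels"].astype(np.float32)@np.array([.3,.6,.1],np.float32); g=cv2.resize(g,None,fx=1,fy=1)
    c=lambda p:-edge(d,g,p[0]/1e3,p[1]/1e3,z,R).mean()
    best=min(((c((x,y)),x,y) for x in np.arange(x0-6,x0+6.1,1) for y in np.arange(y0-6,y0+6.1,1)))
    r=minimize(c,best[1:],method="Nelder-Mead"); return np.round(r.x,1),round(r.fun,1)
if __name__=="__main__":
    S=load("pics/scene0.png");T=load("pics/top0.png")
    for n,x,y,z,R in(("p1",447,-206.5,.169,.0135),("p2",449,-158.5,.169,.0165)):
        print(n,fit(S,x,y,z,R),fit(T,x,y,z,R))
    S3=load("pics/s3.png"); print("p1 now",fit(S3,447,-206.5,.169,.0135))
E
python3 rim.py
```

```text
p1 (array([ 447. , -207.7]), np.float64(-54.8)) (array([ 444.5, -205.4]), np.float64(-73.4))
p2 (array([ 449.1, -159.6]), np.float64(-51.8)) (array([ 447.6, -157.3]), np.float64(-69.8))
p1 now (array([ 447.8, -207.7]), np.float64(-43.5))
```

Emit:
send_rows(rows=[[[0,0,0,0,-0.06,-1.5,-1],[0,0,0,0,0,-1,-1],[0,0,0,0,0,-0.6,-1],[0,0,0,0,0,-0.3,-1],[0,0,0,0,0,0,-1]]])

```text
time: 5.55
tcp_pos: [0.4469, -0.2065, 0.2082]
orientation: [[0.035, 0.999, -0.003], [0.999, -0.035, 0.003], [0.003, -0.003, -1.0]]
ft_force: [-0.4, 0.4, -1.1]
gripper_width: 0.0225
finger_force: 39.3
```

Emit:
send_rows(rows=[[[0,0,0,0,0,-0.6,-1],[0,0,0,0,0,-0.5,-1],[0,0,0,0,0,-0.4,-1],[0,0,0,0,0,0,-1]]])

```text
time: 6.05
tcp_pos: [0.4468, -0.2064, 0.1929]
orientation: [[0.035, 0.999, -0.003], [0.999, -0.035, 0.003], [0.003, -0.003, -1.0]]
ft_force: [-0.9, -0.8, -0.3]
gripper_width: 0.0229
finger_force: 39.3
```

Emit:
send_rows(rows=[[[0,0,0,0,0,-0.2,-1],[0,0,0,0,0,-0.1,-1],[0,0,0,0,0,0,0],[0,0,0,0,0,0,0.3],[0,0,0,0,0,0,0.3]]])

```text
time: 6.68
tcp_pos: [0.447, -0.2065, 0.1904]
orientation: [[0.035, 0.999, -0.002], [0.999, -0.035, 0.002], [0.002, -0.002, -1.0]]
ft_force: [-0.2, -0.3, -0.1]
gripper_width: 0.0555
finger_force: 0.0
```

Emit:
send_rows(rows=[[[0,0,0,0,0,2,0.5],[0,0,0,0,0,5,0.5],[0,0,0,0,0,5,0.5],[0,0,0,2.5,-5,0,0.5],[0,0,0,2.5,-5,0,0.5]]])

```text
time: 7.3
tcp_pos: [0.4976, -0.3076, 0.3113]
orientation: [[0.035, 0.999, -0.001], [0.999, -0.035, 0.001], [0.001, -0.001, -1.0]]
ft_force: [0.2, 0.0, 0.3]
gripper_width: 0.0639
finger_force: 0.0
```

```bash
python3 - <<'E'
from h import *
S=grab("scene","pics/s4.png")
a=cv2.resize(S["pixels"][190:350,160:320,::-1],None,fx=3.75,fy=3.75,interpolation=cv2.INTER_CUBIC)
cv2.imwrite("pics/c4.png",a)
for P in([.4469,-.2066,.206],[.4469,-.2066,.171]):print((proj(S,P)-[160,190]+.5)*3.75-.5)
o=robot.get_obs();print(o["tcp_pos"],o["joint_positions"])
E
```

```text
[124.42657831 177.49570262]
[132.56369325 215.72890851]
[ 0.4986704  -0.31292028  0.30813178] [-7.58869348e-01  4.26702447e-01  1.16781274e+00 -9.15668135e-04
  1.55095771e+00 -7.20710079e-01]
```

View pics/c4.png

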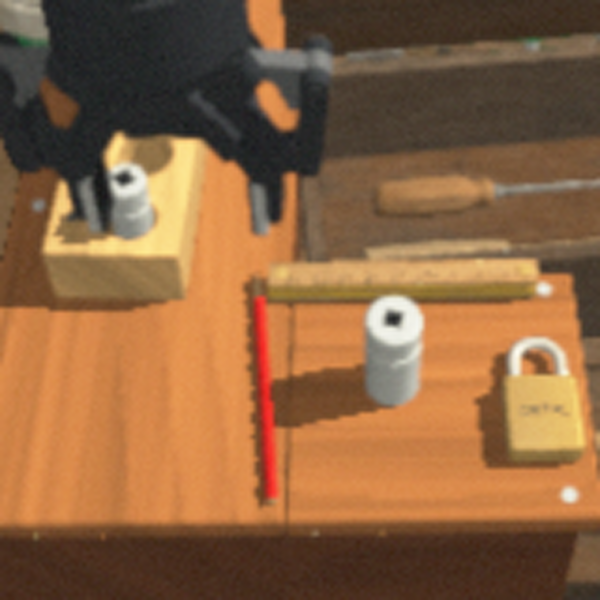

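The narrow socket stands in pocket 1, with its top at (123,177) matching the prediction. The wide socket is at (394,315), undisturbed.

Emit:
send_rows(rows=[[[0.1,0.1,0,4.7,1.25,0,0.5],[0,0,0,4.75,1.3,0,0.5],[0,0,0,0,0,-4,0.5],[0,0,0,0,0,-5,0.5],[0,0,0,0,0,-3,0.5]]])

```text
time: 7.98
tcp_pos: [0.5908, -0.2804, 0.1874]
orientation: [[0.035, 0.999, -0.007], [0.999, -0.035, 0.006], [0.006, -0.007, -1.0]]
ft_force: [0.8, -0.0, 1.1]
gripper_width: 0.0639
finger_force: 0.0
```

Emit:
send_rows(rows=[[[0,0,0,0,0,-1.5,0.5],[0,0,0,0,0,0,0.5]]])

```text
time: 8.22
tcp_pos: [0.5914, -0.2809, 0.1751]
orientation: [[0.035, 0.999, -0.005], [0.999, -0.035, 0.005], [0.005, -0.005, -1.0]]
ft_force: [-0.2, -0.6, -0.1]
gripper_width: 0.064
finger_force: 0.0
```

Emit:
send_rows(rows=[[[-0.3,-0.3,0,0.2,-0.64,-0.2,0.5],[0,0,0,0,0,0,0.3],[0,0,0,0,0,0,0]]])

```text
time: 8.6
tcp_pos: [0.5935, -0.2875, 0.1738]
orientation: [[0.035, 0.999, 0.002], [0.999, -0.035, -0.001], [-0.001, 0.002, -1.0]]
ft_force: [0.2, 0.9, 0.3]
gripper_width: 0.0428
finger_force: 0.0
```

Emit:
send_rows(rows=[[[0,0,0,0,0,0,-1],[0,0,0,0,0,0,-1],[0,0,0,0,0,0,-1],[0,0,0,0,0,0,-1]]])

```text
time: 9.1
tcp_pos: [0.5935, -0.2874, 0.1737]
orientation: [[0.035, 0.999, 0.001], [0.999, -0.035, -0.001], [-0.001, 0.001, -1.0]]
ft_force: [-1.7, 0.4, 4.1]
gripper_width: 0.0288
finger_force: 39.7
```

Emit:
send_rows(rows=[[[0,0,0,0,0,5,-1],[0,0,0,0,0,5,-1],[0,0,0,-4,3.2,0,-1],[0,0,0,-4,3.2,0,-1],[0,0,0,-4,3.2,0,-1]]])

```text
time: 9.72
tcp_pos: [0.4719, -0.1901, 0.2725]
orientation: [[0.035, 0.999, 0.0], [0.999, -0.035, -0.0], [-0.0, 0.0, -1.0]]
ft_force: [0.2, 0.4, -0.9]
gripper_width: 0.0288
finger_force: 40.2
```

Emit:
send_rows(rows=[[[0,0,0,-2.5,3.3,0,-1],[0,0,0,0,0,-1.5,-1],[0,0,0,0,0,0,-1]]])

```text
time: 10.1
tcp_pos: [0.4482, -0.1584, 0.257]
orientation: [[0.035, 0.999, -0.001], [0.999, -0.035, 0.0], [0.0, -0.001, -1.0]]
ft_force: [0.4, 0.1, -1.3]
gripper_width: 0.029
finger_force: 40.2
```

```bash
python3 - <<'E'
from h import *
S=grab("scene","pics/s5.png")
a=cv2.resize(S["pixels"][180:260,160:240,::-1],None,fx=7.5,fy=7.5,interpolation=cv2.INTER_CUBIC)
cv2.imwrite("pics/c5.png",a)
o=robot.get_obs();p=o["tcp_pos"];print(p,np.round(o["orientation"],3).tolist())
q=lambda P:(proj(S,P)-[160,180]+.5)*7.5-.5
for dz in(.0163,-.0487):print(q(p+[0,0,dz]),q(p+[.015,0,dz]),q(p+[0,-.015,dz]))
print(q([.4484,-.1586,.169]))
E
```

```text
[ 0.44862286 -0.15876599  0.25756607] [[0.036, 0.999, -0.0], [0.999, -0.036, -0.0], [-0.0, -0.0, -1.0]]
[243.64059065 133.54070601] [299.16829201 133.00455088] [236.82896792 173.76846715]
[273.77376147 292.24287184] [325.96037038 291.75279806] [267.8325127  332.26172895]
[289.87607952 379.99141877]
```

View pics/c5.png

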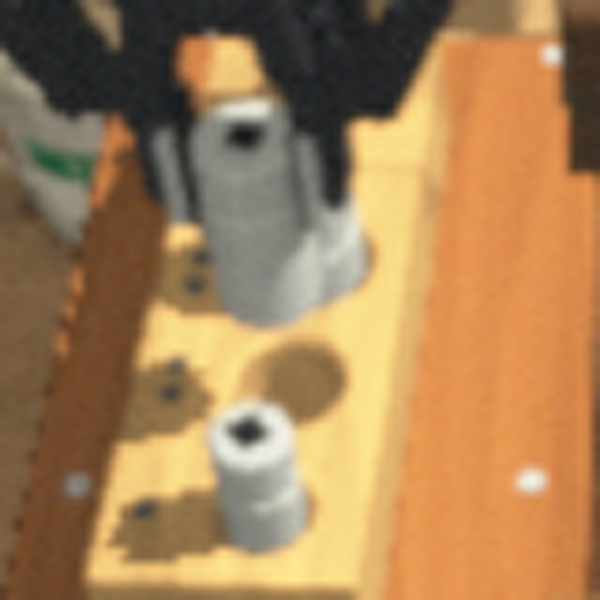

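The held socket matches the prediction, with its top at (244,133). Pocket 2 is at about (295,382), very near its predicted place, and narrow is seated. I'll lower the wide socket.

Emit:
send_rows(rows=[[[0,0,0,0.04,0,-2,-1],[0,0,0,0,0,-1.5,-1],[0,0,0,0,0,-0.6,-1],[0,0,0,0,0,-0.6,-1],[0,0,0,0,0,0,-1]]])

```text
time: 10.78
tcp_pos: [0.4489, -0.1584, 0.2112]
orientation: [[0.035, 0.999, 0.001], [0.999, -0.035, -0.001], [-0.001, 0.001, -1.0]]
ft_force: [0.6, -0.1, -1.0]
gripper_width: 0.0289
finger_force: 40.2
```

Emit:
send_rows(rows=[[[0,0,0,0,0,-0.6,-1],[0,0,0,0,0,-0.6,-1],[0,0,0,0,0,-0.6,-1],[0,0,0,0,0,0,-1]]])

```text
time: 11.28
tcp_pos: [0.4486, -0.1582, 0.1928]
orientation: [[0.035, 0.999, 0.0], [0.999, -0.035, -0.0], [-0.0, 0.0, -1.0]]
ft_force: [0.4, -0.7, -1.3]
gripper_width: 0.029
finger_force: 40.3
```

Emit:
send_rows(rows=[[[0,0,0,0,0,-0.3,-1],[0,0,0,0,0,0,0],[0,0,0,0,0,0,0.3],[0,0,0,0,0,0,0.3],[0,0,0,0,0,2,0.5]]])

```text
time: 11.9
tcp_pos: [0.4483, -0.1581, 0.2096]
orientation: [[0.035, 0.999, -0.001], [0.999, -0.035, 0.001], [0.001, -0.001, -1.0]]
ft_force: [-0.4, -0.6, 0.6]
gripper_width: 0.064
finger_force: 0.0
```

Emit:
send_rows(rows=[[[0,0,0,0,0,5,0.5],[0,0,0,0,0,5,0.5],[0,0,0,0,0,0,0.5]]])

```text
time: 12.28
tcp_pos: [0.4497, -0.1589, 0.3137]
orientation: [[0.035, 0.999, 0.007], [0.999, -0.035, -0.005], [-0.005, 0.007, -1.0]]
ft_force: [0.4, -0.3, -0.6]
gripper_width: 0.0639
finger_force: 0.0
```

Emit:
send_rows(rows=[[[0,0,0,0.16,4,0.5,0.5],[0,0,0,0.16,4,0,0.5],[0,0,0,0.16,3.7,0,0.5],[0,0,0,0,0,0,0.5]]])

```text
time: 12.78
tcp_pos: [0.4534, -0.0396, 0.3146]
orientation: [[0.032, 0.999, 0.0], [0.999, -0.032, -0.0], [-0.0, 0.0, -1.0]]
ft_force: [0.0, -0.8, -0.1]
gripper_width: 0.0638
finger_force: 0.0
```

```bash
python3 - <<'E'
from h import *
S=grab("scene","pics/s6.png")
a=cv2.resize(S["pixels"][150:250,150:250,::-1],None,fx=6,fy=6,interpolation=cv2.INTER_CUBIC)
cv2.imwrite("pics/c6.png",a)
o=robot.get_obs();p=o["tcp_pos"];print(p,np.round(o["orientation"],3).tolist(),o["joint_positions"])
q=lambda P:(proj(S,P)-[150,150]+.5)*6-.5
print(q([.4486,-.1584,.206]),q(p),q([.4534,-.0416,.257]))
E
```

```text
[ 0.45345533 -0.04075594  0.31463172] [[0.033, 0.999, 0.0], [0.999, -0.033, -0.001], [-0.001, 0.0, -1.0]] [-3.47547383e-01  1.10857040e-01  1.56015706e+00 -7.22135598e-04
  1.47030961e+00 -3.13976971e-01]
[279.96722287 418.17101589] [292.62479973 -23.29195904] [310.2440641   99.13735698]
```

View pics/c6.png

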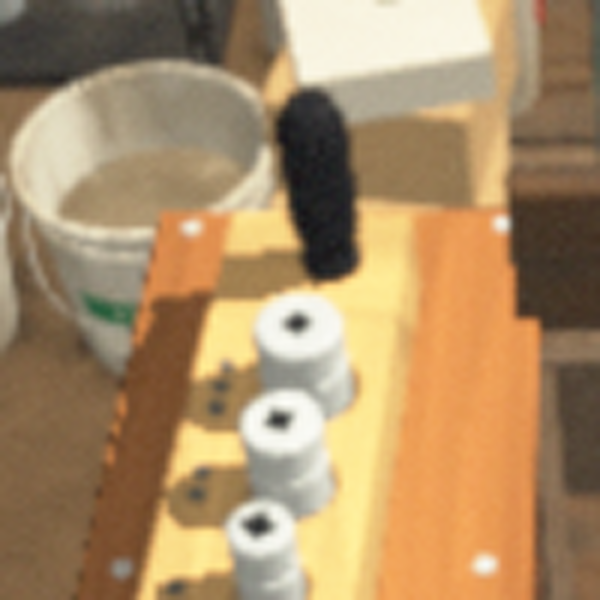

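All three sockets are seated: wide at (280,419) against a prediction of (280,418), and narrow at (258,524). The spinner butt at (312,100) is as predicted. Now I'll grasp the spinner.

Emit:
send_rows(rows=[[[0,0,0,0,-0.1,-3,0.5],[0,0,0,0,0,-4,0.5],[0,0,0,0,0,-3.2,0.4],[0,0,0,0,0,0,0]]])

```text
time: 13.32
tcp_pos: [0.4526, -0.0429, 0.2114]
orientation: [[0.036, 0.999, -0.004], [0.999, -0.036, 0.001], [0.0, -0.004, -1.0]]
ft_force: [0.1, -0.0, -0.5]
gripper_width: 0.0437
finger_force: 0.0
```

Emit:
send_rows(rows=[[[0,0,0,0,0,0,-1],[0,0,0,0,0,0,-1],[0,0,0,0,0,0,-1],[0,0,0,0,0,0,-1]]], newtons=60)

```text
time: 13.82
tcp_pos: [0.4537, -0.0427, 0.2142]
orientation: [[0.035, 0.999, 0.002], [0.999, -0.035, -0.002], [-0.002, 0.002, -1.0]]
ft_force: [-4.2, -2.0, 6.4]
gripper_width: 0.0249
finger_force: 58.9
```

Emit:
send_rows(rows=[[[0,0,0,0,0,2,-1],[0,0,0,0,0,3,-1],[0,0,0,0,0,4,-1],[0,0,0,0,0,4,-1],[0,0,0,0,0,4,-1]]])

```text
time: 14.45
tcp_pos: [0.4537, -0.0422, 0.385]
orientation: [[0.035, 0.999, 0.003], [0.999, -0.035, -0.001], [-0.001, 0.003, -1.0]]
ft_force: [-0.0, -0.4, -0.6]
gripper_width: 0.0253
finger_force: 58.7
```

Emit:
send_rows(rows=[[[0,-5,0,-2,0,2,-1],[0,-8,0,-2,0,1,-1],[0,-8,0,-2,0,0,-1],[0,-8,0,0,0,0,-1],[0,-8,0,0,0,0,-1]]])

```text
time: 15.08
tcp_pos: [0.3936, -0.0422, 0.4142]
orientation: [[0.029, 0.793, 0.608], [0.999, -0.034, -0.002], [0.019, 0.608, -0.794]]
ft_force: [0.0, 0.4, 0.3]
gripper_width: 0.0252
finger_force: 59.0
```

Emit:
send_rows(rows=[[[0,-6,0,0,0,0,-1],[0,-2,0,0,0,0,-1],[0,0,0,0,0,0,-1],[0,0,0,0,0,0,-1],[0,0,0,0,0,0,-1]]])

```text
time: 15.7
tcp_pos: [0.3938, -0.0423, 0.4134]
orientation: [[0.025, 0.706, 0.708], [0.999, -0.035, -0.001], [0.024, 0.707, -0.707]]
ft_force: [-0.7, -0.0, -0.7]
gripper_width: 0.0252
finger_force: 58.8
```

```bash
python3 - <<'E'
from h import *
S=grab("scene","pics/s7.png")
a=cv2.resize(S["pixels"][90:290,120:320,::-1],None,fx=3,fy=3,interpolation=cv2.INTER_CUBIC)
cv2.imwrite("pics/c7.png",a)
o=robot.get_obs();print(o["tcp_pos"],np.round(o["orientation"],3).tolist(),o["qvel"],o["finger_force"],o["gripper_width"])
E
```

```text
[ 0.39378469 -0.0422948   0.4133393 ] [[0.025, 0.706, 0.708], [0.999, -0.035, -0.001], [0.024, 0.707, -0.707]] [-0.00203884 -0.00105495  0.0028703   0.00217274  0.00023632 -0.00149168] 58.83479297161102 0.025212280935797214
```

View pics/c7.png

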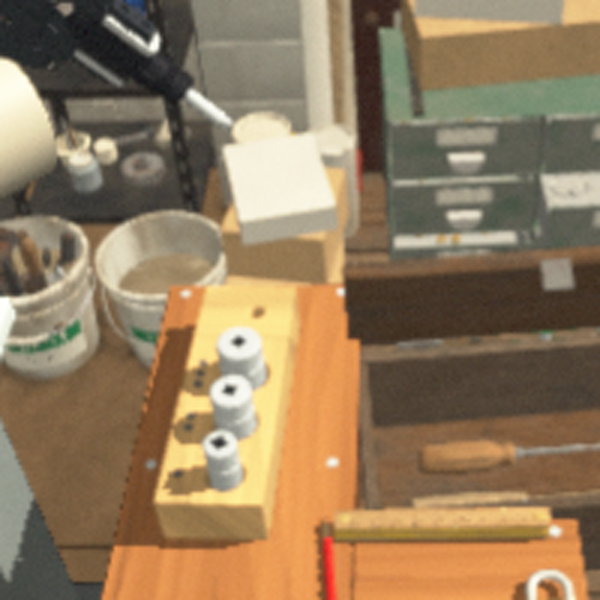

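The spinner is held at about 45°, with its shaft tip at (230,125) high in the air and clear of everything. The three sockets are in their pockets at (240,343), (232,390) and (221,443), and the hole at (258,312) is empty. The arm is still, so I'll hand in.

```bash
python3 -c "
from rig import ticket; print(ticket.finish_job())"
```

```text
the job is handed in; nothing more can be done
None
```

The job is handed in, with no verdict shown: the narrow socket is in pocket 1, the wide one is in pocket 2, and the spinner is held still at about 45°, handle up and clear of everything.

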